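# Lift the pot rack out of the dye bath and hold it to drip off

### The arm

A 7-joint arm with a two-finger parallel gripper is mounted at the origin on the work surface. World frame = base frame: x ahead of the robot, y to its left, z up, the work surface at z = 0. Lengths are in m, angles in degrees, forces in N, time in s.
With the tool pointing down it reaches from about 0.425 to 0.875 m from the base axis. Payload 4.7 kg.
Tool frame: the origin (TCP) lies on the front face of the gripper's body, between the roots of the fingers; the fingertips stand 70 mm ahead of it and the grasp point (between the pads) lies 51 mm ahead of it (tip_extent is the distance from the TCP to the fingertips, in m); z points along the fingers, y is the direction in which the jaws open and shut (so a half turn about z gives the same grasp; the last joint's range is limited). The gripper opens to 87 mm and grips with 3 to 60 N. Pads are 19 mm wide; open, the fingers measure 117 mm over their backs; the gripper's body (75 mm by 190 mm) begins 51 mm behind the grasp point.
Start: joints at [0.808, 18.392, -4.016, 83.108, 1.295, 78.541, -3.26], TCP at [0.65, -0, 0.292] pointing down, gripper open.
Joint ranges: [-163.93, 163.93], [-17.29, 119.83], [-79.2, 71.16], [3.27, 140.29], [-89.18, 269.18], [5.43, 117.66], [-154.24, 154.24]. Speed limits (degrees/s): [147.25, 147.25, 180, 180, 180, 180, 180].

### API

Orientations are given as [roll, pitch, yaw] about the fixed x, y, z axes, in that order (R = Rz(yaw) Ry(pitch) Rx(roll)).
In Python, from cell import * gives the robot as it stands.
- The arm moves only by the tool carry_out, never from a script. Its argument "increments" is text: rows parted by semicolons, each of 7 numbers parted by spaces: the opening, from 0 (shut) to 1 (fully open), then the shift along the tool's x, y, z in m, then the turn, a rotation vector about the tool's x, y, z in degrees. A call has 1 to 20 rows; each row shifts and turns the pose as measured when the row begins, along the tool's axes as they then stand; what a row does not reach is not made up. A row lasts 1/8 s, in which the tool goes at most 62.5 mm and 10.7 degrees, less where a joint would pass 70% of its speed; a pose out of reach is approached as far as the arm can. A call is refused whole if a number of a shift passes 0.0625 or a number of a turn 10.7, either way. A call with a gripper value outside its range is refused whole. The fingers move at their own pace and stop on an object; "force" is the grip in N (left out, the last holds). Time passes only in rows, so rows that do not move let the fingers close. It gives the time, the measured TCP pose, the force and the opening at its end, in the units of the state.
- get_obs(): the state, without advancing time (a new reading comes with each control period).
- read_camera(name): name is "scene" or "side" or "wrist"; returns a dict with "img" (384x512x3 uint8, blue, green, red), "fx", "fy", "cx", "cy" (pixels), "world_from_camera" (4x4, takes a point from camera to world coordinates). Camera axes: x right, y down, z forward; pixel columns grow to the right and rows downward; lengths in m; the calibration is good to about 2 mm. A picture is of the moment at which its call begins. There is no depth.
- sign_off(): hands the job in, once; it reports no verdict.
Trained networks look in a picture, given as the dict that the camera call returned (one of the last four; its "shot" number tells which), for a name from the list of things; names that differ only in an ending like _2 or _b are one class to them, and where a whole thing is asked for, a point or a joint stands for the part that bears it (a point fixed in the world has none). Each returns a list of dicts, best first, with "confidence" (0 to 1); they miss things now and then, are a little off and sometimes report something else, mostly with a low value. They report only what shows in the picture. A call takes as long as a camera call.
- masks_of(target, picture): "pixels" (384x512 bool, what is visible of it) and "bbox" ([left, top, right, bottom] in pixels, round what is visible of it).
The state is a dict: "time_s": time; "qpos": joint angles; "joint_velocities": joint speeds; "effort": joint torques, N m; "tool_pos": TCP position; "tool_rot": TCP orientation; "force": force on the tool from outside, world axes, zero at the start; "wrist_torque": the same for the moment, N m; "grip_width": finger opening in m.
Only numpy, scipy, OpenCV 4.12 (cv2) and the standard library are available. Lean on these libraries where they do the work, as an engineer would, in place of code of your own. Each camera call takes 0.05 s, during which the arm holds its last target.

### The job

Swing the dye bath's clear lid up and over, gently, until it rests open on its stop, without slamming it either way. Then pick up the rack of steel dye pots standing in the bath (it has a black grip to carry it by), keep it level and lift it until the whole rack is clear above the rim, every pot in its place. Finish while still holding it in the gripper, level and still over the middle of the open bath so that it drips back into it: do not set it down or let go, and leave the other things on the table where they are.

Things in the scene. Friction and masses are not known exactly. Their poses are not given: they have to be found in the camera images.
- bath: Drained dye bath, white casing, steel tank, fixed. Origin on the table under the tank's centre; x from the control panel (front, -x) to the hinge side, y along its length, z up. Casing 205 (x) x 255 (y) mm, rim 150 mm above the table; a control box about 120 mm high reaches to x = -150 mm. Tank opening 160 (x) x 214 (y) mm, floor 36 mm above the table. The lid covers it at the start.
- bath_mouth (a point): Centre of the tank's opening at the height of its rim, 150 mm above the table.
- lid (a joint): Clear flat plastic lid (200 x 250 x 4 mm, 0.3 kg) hinged along the bath's back edge. 0 = shut, grows as the front edge swings up and back; stop at 1.80 rad (103 degrees), just past upright. Let go below about 1.5 rad it falls shut; past about 1.65 rad it sinks on to the stop by its own weight and stays. The hinge is only lightly damped.
- lid_hinge (a point): Middle of the lid's hinge line, which runs along the bath's y, at x = 104.5 mm, z = 156 mm of the bath. It does not move.
- lid_handle (a point): Middle of the bar of the lid's D handle: round steel bar 11 mm thick along the bath's y, 85 mm free between its two legs. Lid shut: 182 mm in front of the hinge line and 42 mm above it (198 mm above the table), 41 mm free under it; the lid reaches 18 mm further forward. Turns with the lid about the hinge line; the bar can turn between the fingers.
- rack: Stainless rack, 144 (x) x 190 (y) mm, loose on the tank floor under the lid; up to about 0.8 kg with its pots. Origin at the centre of its underside (36 mm above the table at the start), its lowest part; x, y nearly along the bath's, z up. Six square rod cells in two rows of three (centres x = +-43, y = -61, 0, 61 mm); a carrying bow along y over the middle.
- rack_grip (a point): Centre of the black grip on the rack's carrying bow: block 16 (x) x 96 (y) x 20 (z) mm with flat upright sides, 98 mm above the rack's underside (134 mm above the table at the start; its top 6 mm below the rim). Tall pots' tops lie 28 mm below this point, from x = 20 mm outward on either side. Pinch it at its middle, across x.
- pot0: Tall screw-capped stainless dye pot, 46 mm diameter, 66 mm high, 45 to 105 g, standing loose in one of the rack's cells with about 2 mm of play; which cell varies. Origin at the centre of its underside, 4 mm above the rack's underside.
- pot1: Short screw-capped stainless dye pot, 46 mm diameter, 46 mm high, 27 to 63 g, standing loose in one of the rack's cells with about 2 mm of play; which cell varies. Origin at the centre of its underside, 4 mm above the rack's underside.
- pot2: Tall screw-capped stainless dye pot, 46 mm diameter, 66 mm high, 45 to 105 g, standing loose in one of the rack's cells with about 2 mm of play; which cell varies. Origin at the centre of its underside, 4 mm above the rack's underside.
- pot3: Tall screw-capped stainless dye pot, 46 mm diameter, 66 mm high, 45 to 105 g, standing loose in one of the rack's cells with about 2 mm of play; which cell varies. Origin at the centre of its underside, 4 mm above the rack's underside.
- pot4: Tall screw-capped stainless dye pot, 46 mm diameter, 66 mm high, 45 to 105 g, standing loose in one of the rack's cells with about 2 mm of play; which cell varies. Origin at the centre of its underside, 4 mm above the rack's underside.
- pot5: Short screw-capped stainless dye pot, 46 mm diameter, 46 mm high, 27 to 63 g, standing loose in one of the rack's cells with about 2 mm of play; which cell varies. Origin at the centre of its underside, 4 mm above the rack's underside.
- spare_pot: A tall dye pot, 46 x 66 mm, standing on the table by the bath: not part of the job. Origin at the centre of its underside.
- dye_jar: Amber glass jar, 68 mm diameter, 95 mm high: bystander. Origin at the centre of its underside.
- boards: Two small wooden folding boards lying one on the other, 110 x 75 x 24 mm: bystander. Origin at the centre of its underside.
- scissors: Scissors lying flat, 200 mm long: bystander. Origin at the centre of its underside.
- beaker: White plastic jug with a handle, 84 mm diameter, 100 mm high: bystander. Origin at the centre of its underside.
- brush: Brush lying on the table: bystander.
- spoon: Measuring spoon lying on the table: bystander.

How it is judged:
By the outcome, as a careful person would: the job done as asked, in the order asked, and still so for the second after the job is handed in, while the arm keeps its last pose, push and grip.
It also fails if it takes over 56 s, if anything falls off the work surface, if the arm or the gripper's body presses on something with over 40 N, if the wrist force passes 120 N, or if a joint passes its speed limit or range.

## Working session

There is one attempt and no reset: what is moved stays moved. The work goes in short steps, Python scripts to look and compute and a tool call to move; the robot and the scene stay as the last step left them, time stands still between calls to the robot, and variables do not carry over. Pictures are saved under pics/ and viewed, and the job is handed in when it is done.

Besides the shell and the picture viewer there is one more tool, called after ">>>" as name(argument=value, ...) on one line, values as JSON. carry_out: Moves the arm, as the interface text tells. Its arguments: {"type":"object","properties":{"increments":{"type":"string"},"force":{"type":"number"}},"required":["increments"]}

```bash
mkdir -p pics; ls; cat > h.py <<'E'
from cell import *
import numpy as np, cv2
from scipy.spatial.transform import Rotation as Rn
def shot(n,f):
    p=read_camera(n); cv2.imwrite('pics/'+f,p['img']); return p
def proj(p,X):
    T=np.linalg.inv(p['world_from_camera']); X=np.atleast_2d(X)
    c=X@T[:3,:3].T+T[:3,3]; return np.c_[p['fx']*c[:,0]/c[:,2]+p['cx'],p['fy']*c[:,1]/c[:,2]+p['cy']]
def onz(p,uv,z):
    T=np.array(p['world_from_camera']); d=T[:3,:3]@np.array([(uv[0]-p['cx'])/p['fx'],(uv[1]-p['cy'])/p['fy'],1]); o=T[:3,3]
    return o+d*(z-o[2])/d[2]
E
python3 - <<'E'
from h import *
o=get_obs();print(o)
for n in ['scene','side','wrist']:
    p=shot(n,n+'0.png');print(n,np.round(p['world_from_camera'],3).tolist(),p['fx'])
    for t in ['bath','lid','lid_handle','rack','rack_grip']:
        for m in masks_of(t,p)[:2]: print(t,m['confidence'],m['bbox'],m['pixels'].sum())
E
```

```text
pics
{'time_s': 0.0, 'qpos': array([ 0.8068914 , 18.44096695, -4.01587765, 83.17409806,  1.29401625,
       78.54061741, -3.26149099]), 'joint_velocities': array([ 0.00441073, -0.03075157,  0.05544287,  0.06850609,  0.02312743,
       -0.07338332, -0.05611218]), 'effort': array([-2.58547143e-04, -4.91284704e+01, -4.03903294e-01, -3.12526345e+01,
       -6.40594075e-02,  4.37659642e-02,  1.61017233e-04]), 'tool_pos': array([ 6.49586144e-01, -2.42046106e-05,  2.91146850e-01]), 'tool_rot': array([-1.79889507e+02,  4.61579831e-03,  9.00014861e+01]), 'force': array([ 0.37548349,  0.67235033, -0.46216255]), 'wrist_torque': array([ 0.03002988, -0.04214009,  0.01421031]), 'grip_width': 0.08735385125745423}
scene [[-0.674, 0.493, -0.55, 1.299], [0.739, 0.461, -0.491, 0.632], [0.011, -0.738, -0.675, 1.135], [0.0, 0.0, 0.0, 1.0]] 446.00154724800217
bath 0.75 [233.5, 190.0, 337.9, 284.4] 6557
bath 0.55 [145.4, 173.1, 199.5, 199.1] 379
lid 0.56 [240.2, 189.5, 334.4, 253.5] 3726
lid 0.52 [213.5, 158.2, 222.7, 175.3] 147
lid_handle 0.95 [242.7, 189.2, 335.2, 254.6] 3658
rack 0.32 [326.9, 303.1, 357.9, 340.8] 874
rack_grip 0.74 [236.3, 188.3, 330.9, 286.5] 6553
side [[0.996, -0.072, 0.045, 0.417], [-0.084, -0.782, 0.618, -1.064], [-0.009, -0.62, -0.785, 1.359], [0.0, 0.0, 0.0, 1.0]] 451.0987963053319
bath 0.89 [215.3, 116.0, 308.3, 222.4] 5931
bath 0.29 [227.2, 126.0, 304.7, 183.7] 2634
lid 0.92 [222.0, 127.5, 305.8, 183.2] 2779
lid_handle 0.89 [219.3, 126.6, 310.0, 182.9] 2734
rack 0.31 [219.4, 124.7, 310.5, 181.2] 2891
rack_grip 0.51 [217.8, 126.1, 308.3, 181.0] 2748
wrist [[1.0, -0.001, -0.001, 0.651], [-0.001, -0.962, -0.273, 0.074], [-0.001, 0.273, -0.962, 0.384], [0.0, 0.0, 0.0, 1.0]] 313.1767669462348
bath 0.61 [2.4, 1.1, 312.4, 329.6] 63264
lid_handle 0.78 [0.5, 0.7, 308.5, 334.0] 59952
```

```bash
cd pics; python3 -c "
import cv2,numpy as np
a=cv2.imread('scene0.png')[150:310,180:380];cv2.imwrite('s0c.png',cv2.resize(a,None,fx=4,fy=4)[:600])
a=cv2.imread('side0.png')[90:240,180:360];cv2.imwrite('d0c.png',cv2.resize(a,None,fx=4,fy=4)[:600])"
```

```text
(no output)
```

View pics/s0c.png

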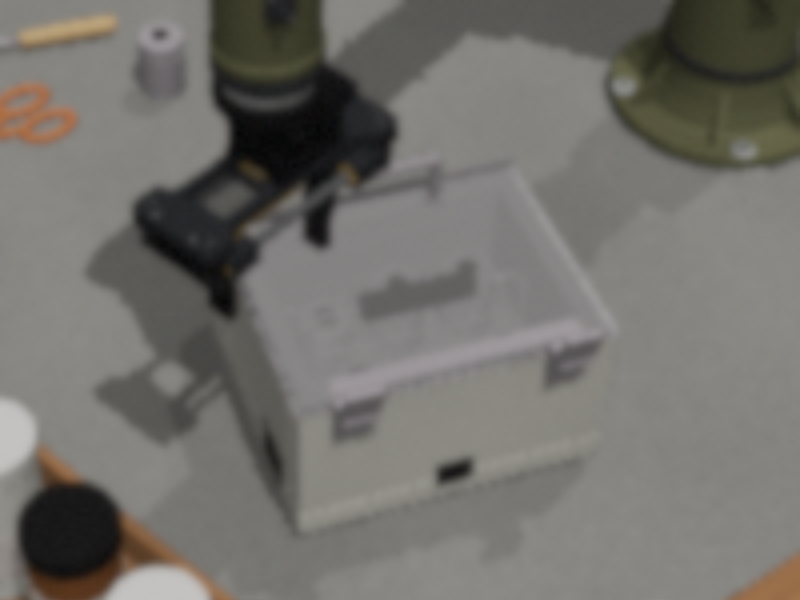

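View pics/d0c.png

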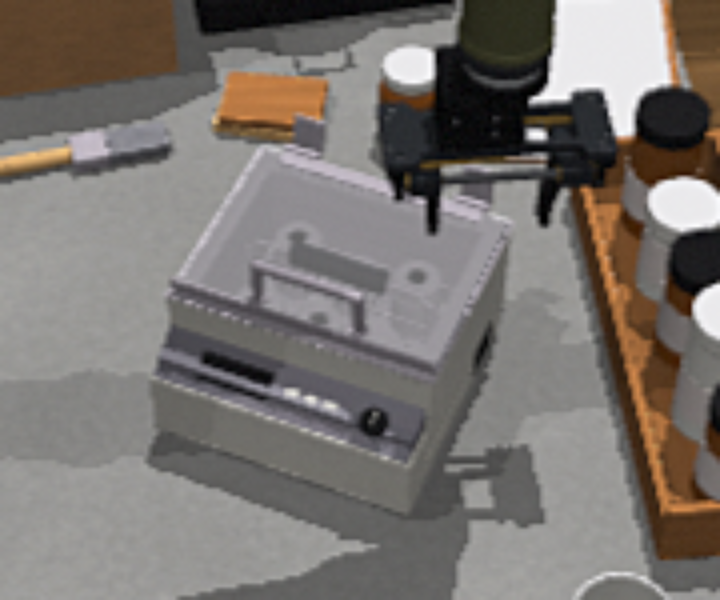

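View pics/scene0.png

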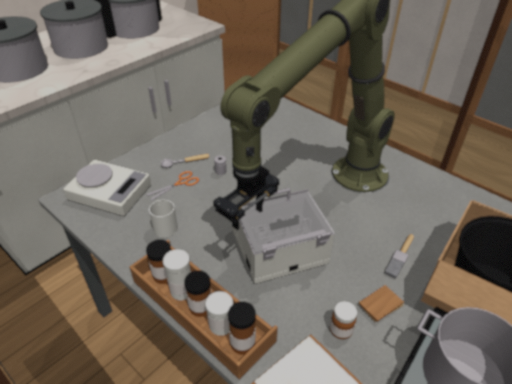

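View pics/wrist0.png

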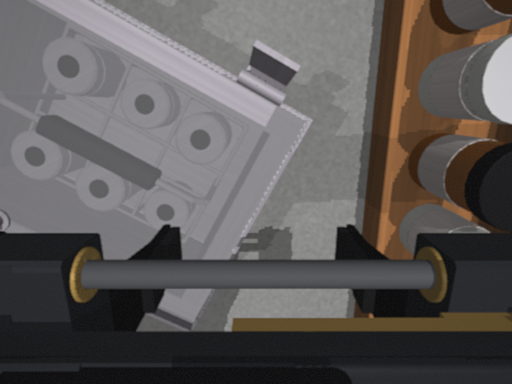

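View pics/side0.png

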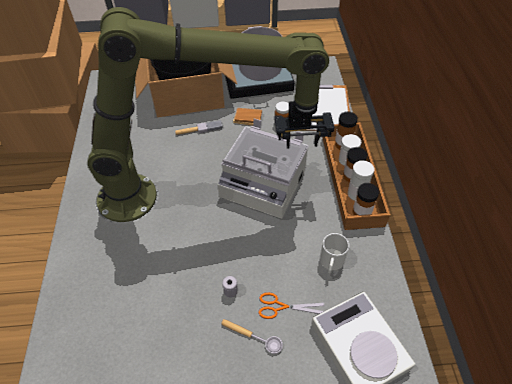

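```bash
cat > fit.py <<'E'
from h import *
from scipy.optimize import least_squares
sc=read_camera('scene');si=read_camera('side');wr=read_camera('wrist')
S=lambda u,v:(u/4+180-.4,v/4+150-.4)
D=lambda u,v:(u/4+180-.4,v/4+90-.4)
obs=[]
zt=.157
for (x,y,z),uv in [((.1025,-.1275,.0),S(300,528)),((.1025,.1275,0),S(598,440)),((.1025,-.1275,.150),S(300,412)),((.1025,.1275,.150),S(614,332)),((-.0955,.125,zt),S(512,165))]: obs.append((sc,(x,y,z),uv))
for (x,y,z),uv in [((-.0955,.125,zt),D(175,285)),((-.0955,-.125,zt),D(437,368)),((.1025,-.1275,.15),D(511,232)),((.1025,.1275,.15),D(263,150)),((-.15,-.1275,0),D(405,512))]: obs.append((si,(x,y,z),uv))
def W(q,X):
    c,s=np.cos(q[2]),np.sin(q[2]); return np.array([q[0]+c*X[0]-s*X[1],q[1]+s*X[0]+c*X[1],X[2]])
def f(q): return np.concatenate([proj(p,W(q,X))[0]-uv for p,X,uv in obs])
r=least_squares(f,[.55,.05,1.1],loss='soft_l1')
q=r.x;print(q[:2],np.degrees(q[2]));print(np.round(f(q).reshape(-1,2),1).tolist())
for n,X in [('handle',(-.0775,0,.198)),('hinge',(.1045,0,.156)),('grip',(0,0,.134))]: print(n,W(q,X),[np.round(proj(p,W(q,X))[0],1).tolist() for p in (sc,si,wr)])
np.save('q.npy',q)
w=wr['img'].copy()
for X in [(.1025,-.1275,.15),(.1025,.1275,.15),(0,-.048,.144),(0,.048,.144),(-.0955,-.125,.158)]:
    u=proj(wr,W(q,X))[0]; cv2.circle(w,(int(u[0]),int(u[1])),4,(0,0,255),1)
cv2.imwrite('pics/w1.png',w)
E
python3 fit.py
```

```text
[0.52615088 0.03367593] 62.08218650564963
[[-0.5, 4.3], [-0.8, 5.0], [-0.4, 1.8], [0.9, 0.4], [-1.0, -0.5], [-1.8, 0.6], [-1.5, 1.0], [-0.4, -2.3], [-1.7, -0.5], [-0.1, 3.2]]
handle [ 0.48986503 -0.03480463  0.198     ] [[273.7, 192.8], [255.7, 160.5], [16.8, 273.7]]
hinge [0.57507826 0.12601423 0.156     ] [[295.5, 242.6], [275.0, 134.3], [142.4, 21.6]]
grip [0.52615088 0.03367593 0.134     ] [[281.9, 223.6], [264.3, 157.4], [103.0, 156.3]]
```

View pics/w1.png

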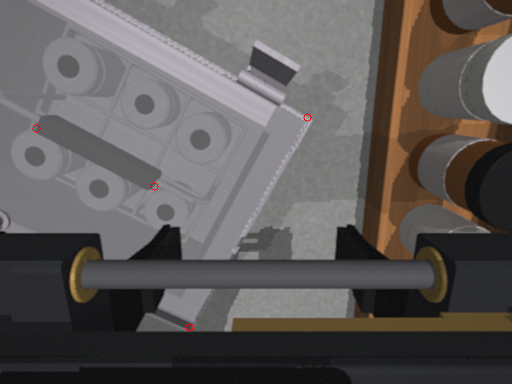

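```bash
cat >> h.py <<'E'
def plan(waypts,n,pose=None):
    """waypts list of (pos, Rmat); n rows; linear interpolation from current to target"""
    o=get_obs(); P=o['tool_pos']; R=Rn.from_euler('xyz',o['tool_rot'],degrees=True)
    out=[]
    for (T,RT),k in zip(waypts,n):
        dv=(R.inv()*RT).as_rotvec(); d=(np.array(T)-P)/k
        for i in range(k):
            out.append((R.inv().apply(d),np.degrees(dv)/k)); R=R*Rn.from_rotvec(dv/k); P=P+d
    return out
def show(rows,g):
    print(' ; '.join(f"{g} "+' '.join(f"{v:.4f}" for v in a)+' '+' '.join(f"{v:.2f}" for v in b) for a,b in rows))
def down(y): return Rn.from_euler('xyz',[180,0,y],degrees=True)
E
python3 - <<'E'
from h import *
show(plan([((.49,-.035,.31),down(152))],[8]),1)
E
```

```text
1 -0.0044 -0.0200 -0.0022 0.00 0.00 -7.75 ; 1 -0.0016 -0.0204 -0.0022 0.00 0.00 -7.75 ; 1 0.0011 -0.0204 -0.0022 0.00 0.00 -7.75 ; 1 0.0039 -0.0201 -0.0022 0.00 0.00 -7.75 ; 1 0.0066 -0.0194 -0.0022 0.00 0.00 -7.75 ; 1 0.0091 -0.0183 -0.0022 0.00 0.00 -7.75 ; 1 0.0115 -0.0169 -0.0022 0.00 0.00 -7.75 ; 1 0.0137 -0.0152 -0.0022 0.00 0.00 -7.75
```

>>> carry_out(increments="1 0 0 -0.018 0 0 0; 1 -0.0045 -0.02 0 0 0 -7.8 ; 1 -0.0015 -0.0205 0 0 0 -7.8 ; 1 0.001 -0.0205 0 0 0 -7.8 ; 1 0.004 -0.02 0 0 0 -7.8 ; 1 0.0065 -0.0195 0 0 0 -7.8 ; 1 0.009 -0.0185 0 0 0 -7.8 ; 1 0.0115 -0.017 0 0 0 -7.8 ; 1 0.0135 -0.015 0 0 0 -7.8; 1 0 0 0 0 0 0")

```text
time_s: 2.3
tool_pos: [0.4894, -0.039, 0.3245]
tool_rot: [179.6, 0.9, 154.4]
force: [0.7, 0.9, 0.4]
grip_width: 0.0867
```

```bash
python3 - <<'E'
from h import *
o=get_obs();print(o['time_s'],o['tool_pos'],o['tool_rot'],o['force'],o['qpos'])
q=np.load('q.npy');c,s=np.cos(q[2]),np.sin(q[2])
W=lambda X:np.array([q[0]+c*X[0]-s*X[1],q[1]+s*X[0]+c*X[1],X[2]])
pts=[(.1025,-.1275,.15),(.1025,.1275,.15),(0,-.048,.144),(0,.048,.144),(-.0955,-.125,.158),(-.0955,.125,.158),(-.0775,.0425,.198),(-.0775,-.0425,.198)]
for n in ['wrist','side','scene']:
    p=read_camera(n);w=p['img'].copy()
    if n!='wrist':
        f=4;cut=(180,90) if n=='side' else (200,160)
    else: f=1.5;cut=(0,0)
    w=cv2.resize(w[cut[1]:,cut[0]:],None,fx=f,fy=f,interpolation=cv2.INTER_CUBIC)[:600,:800]
    for X in pts:
        u=(proj(p,W(X))[0]+.5-cut)*f; cv2.circle(w,(int(u[0]),int(u[1])),4,(0,0,255),1)
    cv2.imwrite(f'pics/{n}2.png',w)
E
```

```text
2.3 [ 0.48939268 -0.03902283  0.3245359 ] [179.62935924   0.91208343 154.40150602] [0.72129388 0.87555699 0.36474966] [  8.89194887  -2.1427587   -7.2367949  102.62995418  -0.24339812
  78.51183161  66.10872787]
```

View pics/wrist2.png

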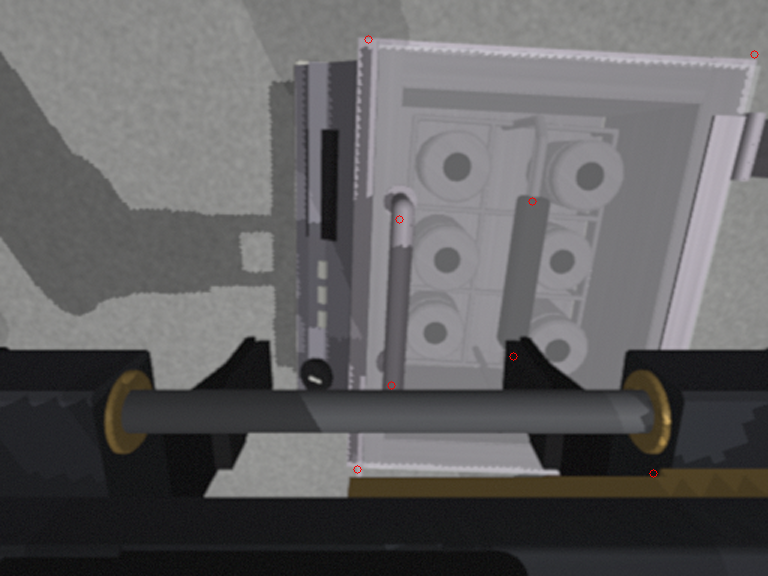

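View pics/side2.png

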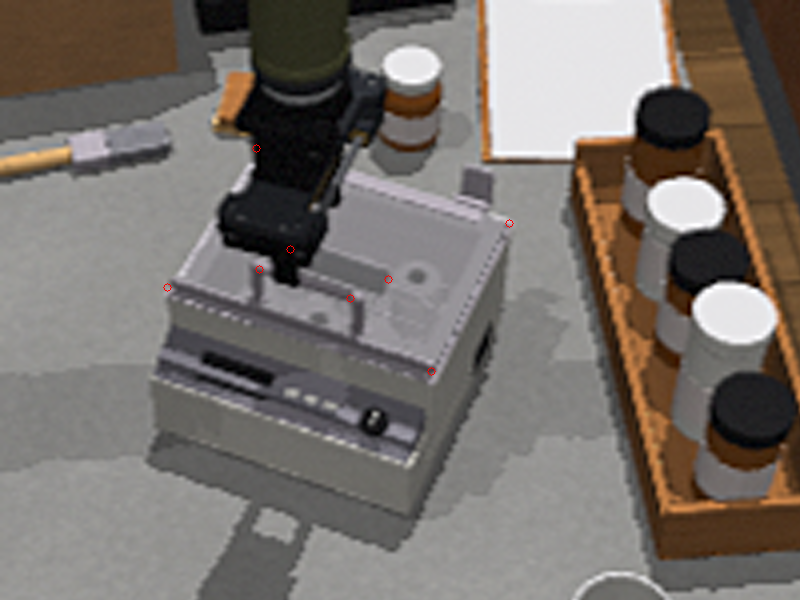

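View pics/scene2.png

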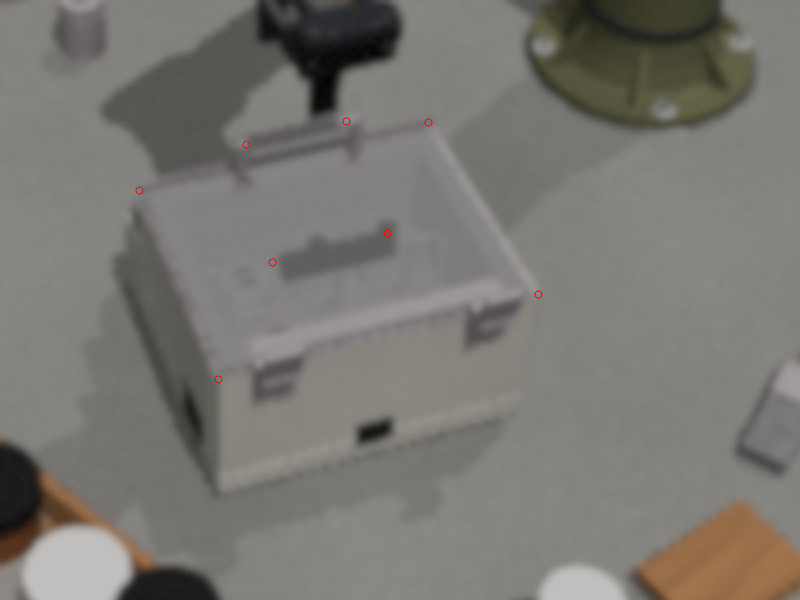

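```bash
cat > fit2.py <<'E'
from h import *
from scipy.optimize import least_squares
sc=read_camera('scene');si=read_camera('side');wr=read_camera('wrist')
S=lambda u,v:(u/4+200-.5,v/4+160-.5)
D=lambda u,v:(u/4+180-.5,v/4+90-.5)
Wp=lambda u,v:(u/1.5-.5,v/1.5-.5)
obs=[]
for x,y,z,uv in [(.1025,-.1275,.15,S(219,375)),(.1025,.1275,.15,S(535,292))]: obs.append((sc,(x,y,z),uv,1))
for x,y,z,uv in [(-.0955,.125,.158,D(175,284)),(-.0955,-.125,.158,D(436,368)),(.1025,-.1275,.15,D(511,232))]: obs.append((si,(x,y,z),uv,1))
for x,y,z,uv in [(-.1025,.1275,.15,Wp(358,38)),(.1025,.1275,.15,Wp(753,63)),(-.1025,-.1275,.15,Wp(348,466))]: obs.append((wr,(x,y,z),uv,1))
def W(q,X):
    c,s=np.cos(q[2]),np.sin(q[2]); return np.array([q[0]+c*X[0]-s*X[1],q[1]+s*X[0]+c*X[1],X[2]])
def f(q): return np.concatenate([w*(proj(p,W(q,X))[0]-uv) for p,X,uv,w in obs])
r=least_squares(f,[.55,.05,1.1],loss='soft_l1')
q=r.x;print(q[:2],np.degrees(q[2]));print(np.round(f(q).reshape(-1,2),1).tolist())
for X in [(-.0775,.0,.198),(-.0775,.048,.198),(-.0775,-.0425,.198),(0,.048,.144),(0,-.048,.144)]: print(W(q,X),(proj(wr,W(q,X))[0]+.5)*1.5)
np.save('q2.npy',q)
E
python3 fit2.py
```

```text
[0.52847485 0.03340491] 61.54463684692152
[[-1.1, 1.3], [0.1, 1.3], [-1.2, 0.5], [-0.8, 1.1], [0.5, -1.9], [-0.3, 0.4], [2.4, -1.0], [-2.0, 1.2]]
[ 0.49154812 -0.03473221  0.198     ] [395.00777567 310.37592757]
[ 0.44934707 -0.01186146  0.198     ] [400.78443525 210.92234638]
[ 0.52891363 -0.05498235  0.198     ] [390.4411096  388.99771376]
[0.4862738  0.05627566 0.144     ] [533.50815226 206.19309067]
[0.5706759  0.01053416 0.144     ] [512.29580751 360.39786348]
```

```bash
python3 - <<'E'
from h import *
show(plan([((.491,-.033,.249),down(151.5))],[6]),1)
E
```

```text
1 0.0004 0.0008 0.0123 0.06 0.13 0.50 ; 1 0.0004 0.0008 0.0123 0.06 0.13 0.50 ; 1 0.0004 0.0008 0.0123 0.06 0.13 0.50 ; 1 0.0004 0.0008 0.0123 0.06 0.13 0.50 ; 1 0.0003 0.0008 0.0123 0.06 0.13 0.50 ; 1 0.0003 0.0008 0.0123 0.06 0.13 0.50
```

>>> carry_out(increments="1 0.0004 0.0008 0.0125 0.06 0.13 0.5 ; 1 0.0004 0.0008 0.0125 0.06 0.13 0.5 ; 1 0.0004 0.0008 0.0125 0.06 0.13 0.5 ; 1 0.0004 0.0008 0.0125 0.06 0.13 0.5 ; 1 0.0004 0.0008 0.0125 0.06 0.13 0.5 ; 1 0.0004 0.0008 0.0125 0.06 0.13 0.5; 1 0 0 0 0 0 0")

```text
time_s: 3.48
tool_pos: [0.4903, -0.0319, 0.24]
tool_rot: [-179.9, -0.3, 151.3]
force: [-0.1, 0.1, 0.1]
grip_width: 0.0867
```

```bash
python3 - <<'E'
from h import *
o=get_obs();print(o['time_s'],o['tool_pos'],o['tool_rot'],o['force'])
p=read_camera('wrist');cv2.imwrite('pics/w3.png',p['img'])
p=read_camera('side');cv2.imwrite('pics/d3.png',cv2.resize(p['img'][90:230,180:360],None,fx=4,fy=4,interpolation=cv2.INTER_CUBIC))
E
```

```text
3.475 [ 0.49031904 -0.03193211  0.2400018 ] [-179.87913879   -0.33145391  151.27452545] [-0.06282522  0.10808007  0.13637762]
```

View pics/w3.png

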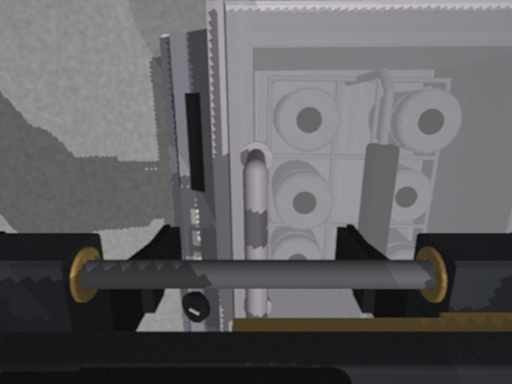

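View pics/d3.png

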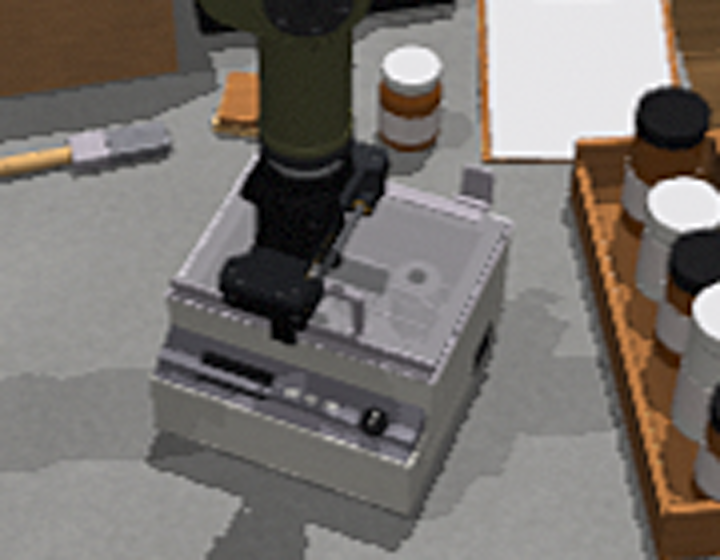

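>>> carry_out(increments="1 0 0 -0.006 0 0 0; 0.3 0 0 0 0 0 0; 0 0 0 0 0 0 0; 0 0 0 0 0 0 0; 0 0 0 0 0 0 0; 0 0 0 0 0 0 0; 0 0 0 0 0 0 0", force=12)

```text
time_s: 4.45
tool_pos: [0.492, -0.0322, 0.2497]
tool_rot: [180.0, -0.0, 151.3]
force: [-0.2, 0.9, -0.4]
grip_width: 0.0349
```

```bash
cat > arc.py <<'E'
from h import *
import sys
# arc from current measured theta to target; args: target theta(rad), rows, gain
q=np.load('q2.npy');c,s=np.cos(q[2]),np.sin(q[2]);ex=np.array([c,s,0])
o=get_obs();R=Rn.from_euler('xyz',o['tool_rot'],degrees=True)
g=o['tool_pos']+R.apply([0,0,.051])
H=np.array([q[0]+c*.1045,q[1]+s*.1045,.156])
r=np.hypot(.182,.042);a0=np.arctan2(.042,-.182)
rel=g-H;bx=rel@ex;by=rel@np.array([-s,c,0]);print('t',o['time_s'],'bath-rel',bx,by,rel[2],'r',np.hypot(bx,rel[2]),r,'theta',a0-np.arctan2(rel[2],bx),'F',o['force'],'Tq',o['wrist_torque'],'w',o['grip_width'],'rot',o['tool_rot'])
if len(sys.argv)>1:
    th0=a0-np.arctan2(rel[2],bx);th1=float(sys.argv[1]);n=int(sys.argv[2])
    th=np.linspace(th0,th1,n+1);prev=rel
    for t in th[1:]:
        tgt=np.array([r*np.cos(a0-t),r*np.sin(a0-t)])
        w=ex*tgt[0]+np.array([-s,c,0])*by+np.array([0,0,tgt[1]])
        d=R.inv().apply(w-prev);prev=w
        print(round(t,2),np.round(d,4))
E
python3 arc.py 1.8 40
```

```text
t 4.45 bath-rel -0.17957988695331656 0.0008349623176644033 0.04266465952630469 r 0.1845784629112006 0.18678329689776868 theta 0.00645704856092344 F [-0.17230451  0.9372282  -0.41027652] Tq [ 0.11468286 -0.0671004  -0.01429007] w 0.03492871108130733 rot [ 1.79979061e+02 -1.87548289e-02  1.51262264e+02]
0.05 [ 0.     -0.     -0.0086]
0.1 [ 0.      0.0025 -0.008 ]
0.14 [ 0.      0.0028 -0.0079]
0.19 [ 0.      0.0032 -0.0077]
0.23 [ 0.      0.0035 -0.0076]
0.28 [ 0.      0.0039 -0.0074]
0.32 [ 0.      0.0042 -0.0072]
0.37 [ 0.      0.0045 -0.0071]
0.41 [ 0.      0.0048 -0.0068]
0.45 [ 0.      0.0051 -0.0066]
0.5 [ 0.      0.0054 -0.0064]
0.54 [ 0.      0.0057 -0.0061]
0.59 [ 0.      0.006  -0.0059]
0.63 [ 0.      0.0062 -0.0056]
0.68 [ 0.      0.0065 -0.0053]
0.72 [ 0.      0.0067 -0.005 ]
0.77 [ 0.      0.0069 -0.0047]
0.81 [ 0.      0.0071 -0.0044]
0.86 [ 0.      0.0073 -0.0041]
0.9 [ 0.      0.0075 -0.0037]
0.95 [ 0.      0.0077 -0.0034]
0.99 [ 0.      0.0078 -0.0031]
1.04 [ 0.      0.0079 -0.0027]
1.08 [ 0.      0.008  -0.0023]
1.13 [ 0.      0.0081 -0.002 ]
1.17 [ 0.      0.0082 -0.0016]
1.22 [ 0.      0.0083 -0.0012]
1.26 [ 0.      0.0083 -0.0009]
1.31 [ 0.      0.0084 -0.0005]
1.35 [ 0.      0.0084 -0.0001]
1.4 [0.     0.0084 0.0003]
1.44 [0.     0.0084 0.0006]
1.49 [0.     0.0083 0.001 ]
1.53 [0.     0.0083 0.0014]
1.58 [0.     0.0082 0.0017]
1.62 [0.     0.0081 0.0021]
1.67 [0.     0.008  0.0025]
1.71 [0.     0.0079 0.0028]
1.76 [0.     0.0077 0.0032]
1.8 [0.     0.0076 0.0035]
```

>>> carry_out(increments="0 0 0 0 0 0 0; 0 0 0 0 0 0 0; 0 0 0 0 0 0 0; 0 0 0 0 0 0 0")

```text
time_s: 4.95
tool_pos: [0.4912, -0.0337, 0.2495]
tool_rot: [-179.9, -0.1, 151.2]
force: [0.3, 0.0, 0.5]
grip_width: 0.0104
```

```bash
python3 arc.py
```

```text
t 4.95 bath-rel -0.18130133547887894 0.0008483421237408528 0.042518256022641976 r 0.18622023612280147 0.18678329689776868 theta 0.00355539695265783 F [0.32036931 0.02445949 0.5099788 ] Tq [0.1079421  0.03632037 0.02504786] w 0.010425007618720658 rot [-1.79882787e+02 -7.15424401e-02  1.51190748e+02]
```

>>> carry_out(increments="0 0 0.0005 -0.004 0 0 0; 0 0 0.0015 -0.008 0 0 0; 0 0 0.0025 -0.008 0 0 0; 0 0 0.003 -0.008 0 0 0; 0 0 0.0035 -0.0075 0 0 0; 0 0 0.004 -0.0075 0 0 0; 0 0 0.004 -0.007 0 0 0; 0 0 0.0045 -0.007 0 0 0; 0 0 0.005 -0.007 0 0 0", force=15)

```text
time_s: 6.08
tool_pos: [0.5053, -0.0077, 0.317]
tool_rot: [-179.7, -0.1, 151.2]
force: [-1.7, -2.5, -0.3]
grip_width: 0.0104
```

```bash
python3 arc.py 1.8 34
```

```text
t 6.075 bath-rel -0.15189789948877652 0.0009080237984271655 0.11003699940170239 r 0.18756628989888538 0.18678329689776868 theta 0.400125281076237 F [-1.73837641 -2.48700825 -0.26600233] Tq [-0.63189608  0.2683906   0.07225278] w 0.01044798235354017 rot [-1.79747035e+02 -1.39538697e-01  1.51168495e+02]
0.44 [ 0.      0.0052 -0.0057]
0.48 [ 0.      0.0049 -0.006 ]
0.52 [ 0.      0.0051 -0.0058]
0.56 [ 0.      0.0053 -0.0055]
0.61 [ 0.      0.0056 -0.0053]
0.65 [ 0.0001  0.0058 -0.0051]
0.69 [ 0.0001  0.006  -0.0048]
0.73 [ 0.0001  0.0062 -0.0046]
0.77 [ 0.0001  0.0064 -0.0043]
0.81 [ 0.0001  0.0065 -0.0041]
0.85 [ 0.0001  0.0067 -0.0038]
0.89 [ 0.0001  0.0068 -0.0035]
0.94 [ 0.0001  0.007  -0.0032]
0.98 [ 0.0001  0.0071 -0.0029]
1.02 [ 0.0001  0.0072 -0.0026]
1.06 [ 0.0001  0.0073 -0.0023]
1.1 [ 0.0001  0.0074 -0.002 ]
1.14 [ 0.0001  0.0075 -0.0017]
1.18 [ 0.0001  0.0076 -0.0014]
1.22 [ 0.0001  0.0076 -0.0011]
1.26 [ 0.0001  0.0076 -0.0008]
1.31 [ 0.0001  0.0077 -0.0005]
1.35 [ 0.0001  0.0077 -0.0002]
1.39 [0.0001 0.0077 0.0001]
1.43 [0.     0.0077 0.0005]
1.47 [0.     0.0077 0.0008]
1.51 [0.     0.0076 0.0011]
1.55 [0.     0.0076 0.0014]
1.59 [0.     0.0075 0.0017]
1.64 [0.     0.0074 0.002 ]
1.68 [0.     0.0073 0.0023]
1.72 [0.     0.0072 0.0026]
1.76 [0.     0.0071 0.0029]
1.8 [0.     0.007  0.0032]
```

>>> carry_out(increments="0 0 0.005 -0.006 0 0 0; 0 0 0.005 -0.006 0 0 0; 0 0 0.005 -0.006 0 0 0; 0 0 0.0055 -0.0055 0 0 0; 0 0 0.0055 -0.0055 0 0 0; 0 0 0.006 -0.005 0 0 0; 0 0 0.006 -0.005 0 0 0; 0 0 0.006 -0.0045 0 0 0; 0 0 0.0065 -0.0045 0 0 0; 0 0 0.0065 -0.004 0 0 0")

```text
time_s: 7.32
tool_pos: [0.5341, 0.0455, 0.3742]
tool_rot: [-179.7, -0.2, 151.1]
force: [-3.4, -1.8, 2.4]
grip_width: 0.0101
```

```bash
python3 arc.py 1.8 25
```

```text
t 7.325 bath-rel -0.09140948580622901 0.00096385939935862 0.16715445766973472 r 0.1905158964869397 0.18678329689776868 theta 0.8435709797429332 F [-3.39778488 -1.75138837  2.42721321] Tq [-0.59969945  0.77530911  0.04637851] w 0.01012468009667805 rot [-1.79683252e+02 -1.68055491e-01  1.51138614e+02]
0.88 [ 0.0001  0.0081 -0.0001]
0.92 [ 0.0001  0.0064 -0.0031]
0.96 [ 0.0001  0.0066 -0.0029]
1.0 [ 0.0001  0.0067 -0.0026]
1.03 [ 0.0001  0.0068 -0.0023]
1.07 [ 0.0001  0.0068 -0.0021]
1.11 [ 0.0001  0.0069 -0.0018]
1.15 [ 0.0001  0.007  -0.0016]
1.19 [ 0.0001  0.007  -0.0013]
1.23 [ 0.0001  0.0071 -0.001 ]
1.26 [ 0.0001  0.0071 -0.0007]
1.3 [ 0.0001  0.0071 -0.0005]
1.34 [ 0.0001  0.0071 -0.0002]
1.38 [0.0001 0.0071 0.0001]
1.42 [0.     0.0071 0.0003]
1.46 [0.     0.0071 0.0006]
1.49 [0.     0.0071 0.0009]
1.53 [0.     0.007  0.0012]
1.57 [0.     0.007  0.0014]
1.61 [0.     0.0069 0.0017]
1.65 [0.     0.0069 0.002 ]
1.69 [0.     0.0068 0.0022]
1.72 [0.     0.0067 0.0025]
1.76 [0.     0.0066 0.0027]
1.8 [0.     0.0065 0.003 ]
```

>>> carry_out(increments="0 0 0.007 -0.0015 0 0 0; 0 0 0.0065 -0.002 0 0 0; 0 0 0.0065 -0.002 0 0 0; 0 0 0.0065 -0.002 0 0 0; 0 0 0.007 -0.002 0 0 0; 0 0 0.007 -0.002 0 0 0; 0 0 0.007 -0.0015 0 0 0; 0 0 0.007 -0.0015 0 0 0; 0 0 0.007 -0.001 0 0 0; 0 0 0.007 -0.0005 0 0 0")

```text
time_s: 8.57
tool_pos: [0.5699, 0.112, 0.3954]
tool_rot: [-180.0, 0.0, 151.3]
force: [-2.1, -1.1, 3.9]
grip_width: 0.01
```

```bash
python3 arc.py 1.78 15
```

```text
t 8.575 bath-rel -0.01563772480795182 0.0009964842242512432 0.18844013261353734 r 0.18908786850714873 0.18678329689776868 theta 1.2612020803132153 F [-2.10536476 -1.13083622  3.86675824] Tq [-0.21068944  0.39001844 -0.02354475] w 0.010046433510393669 rot [-1.79983569e+02  1.49921857e-02  1.51266206e+02]
1.3 [0.     0.0066 0.0019]
1.33 [ 0.      0.0065 -0.0002]
1.36 [0.     0.0065 0.    ]
1.4 [0.     0.0065 0.0002]
1.43 [0.     0.0064 0.0005]
1.47 [0.     0.0064 0.0007]
1.5 [0.     0.0064 0.0009]
1.54 [0.     0.0064 0.0011]
1.57 [0.     0.0063 0.0014]
1.61 [0.     0.0063 0.0016]
1.64 [0.     0.0062 0.0018]
1.68 [0.     0.0061 0.002 ]
1.71 [0.     0.0061 0.0022]
1.75 [0.     0.006  0.0024]
1.78 [0.     0.0059 0.0026]
```

>>> carry_out(increments="0 0 0.0065 0.0005 0 0 0; 0 0 0.0065 0 0 0 0; 0 0 0.0065 0.0005 0 0 0; 0 0 0.0065 0.0005 0 0 0; 0 0 0.0065 0.0005 0 0 0; 0 0 0.0065 0.001 0 0 0; 0 0 0.006 0.001 0 0 0; 0 0 0.006 0.0015 0 0 0; 0 0 0.005 0.0015 0 0 0; 0 0 0.004 0.001 0 0 0")

```text
time_s: 9.82
tool_pos: [0.6016, 0.1707, 0.3873]
tool_rot: [179.8, 0.1, 151.4]
force: [-0.5, 1.0, 2.0]
grip_width: 0.0101
```

```bash
python3 arc.py 1.8 8
```

```text
t 9.825 bath-rel 0.05127044549057286 0.0010780624719070736 0.18031669308429885 r 0.18746404558117014 0.18678329689776868 theta 1.621021990709342 F [-0.47929669  1.01582367  1.96303132] Tq [ 0.01721599  0.0951643  -0.01393955] w 0.010136290918665225 rot [1.79768955e+02 5.90032610e-02 1.51378295e+02]
1.64 [0.     0.0038 0.0019]
1.67 [0.     0.004  0.0013]
1.69 [0.     0.0039 0.0014]
1.71 [0.     0.0039 0.0015]
1.73 [0.     0.0039 0.0016]
1.76 [0.     0.0038 0.0016]
1.78 [0.     0.0038 0.0017]
1.8 [0.     0.0038 0.0018]
```

>>> carry_out(increments="0 0 0.004 0.0015 0 0 0; 0 0 0.004 0.0015 0 0 0; 0 0 0.004 0.0015 0 0 0; 0 0 0.004 0.0015 0 0 0; 0 0 0.0035 0.0015 0 0 0; 0 0 0.0035 0.0015 0 0 0; 0 0 0.003 0.0015 0 0 0; 0 0 0 0 0 0 0")

```text
time_s: 10.82
tool_pos: [0.6152, 0.1958, 0.3757]
tool_rot: [179.7, 0.0, 151.4]
force: [0.8, 1.8, 2.2]
grip_width: 0.0103
```

```bash
python3 arc.py 1.82 6
```

```text
t 10.825 bath-rel 0.07987838634413198 0.0011198398852286726 0.16873592499526271 r 0.18668789191843518 0.18678329689776868 theta 1.7861337371213515 F [0.79360285 1.83341295 2.15344059] Tq [ 0.23313819 -0.07778813  0.02805458] w 0.01032938049831186 rot [1.79722594e+02 4.32325515e-02 1.51409728e+02]
1.79 [0.     0.001  0.0004]
1.8 [0.     0.0009 0.0005]
1.8 [0.     0.0009 0.0005]
1.81 [0.     0.0009 0.0005]
1.81 [0.     0.0009 0.0005]
1.82 [0.     0.0009 0.0005]
```

>>> carry_out(increments="0 0 0.0015 0.001 0 0 0; 0 0 0.0015 0.001 0 0 0; 0 0 0.0015 0.0005 0 0 0; 0 0 0.0015 0.0005 0 0 0; 0 0 0 0 0 0 0")

```text
time_s: 11.45
tool_pos: [0.6168, 0.1987, 0.3742]
tool_rot: [-180.0, 0.0, 151.3]
force: [0.9, 1.0, 2.7]
grip_width: 0.0104
```

```bash
python3 arc.py; python3 - <<'E'
from h import *
p=read_camera('side');cv2.imwrite('pics/d4.png',cv2.resize(p['img'][60:210,180:360],None,fx=4,fy=4,interpolation=cv2.INTER_CUBIC))
E
```

```text
t 11.45 bath-rel 0.08289515546918251 0.001103571098598391 0.16723483695525113 r 0.18665234392235575 0.18678329689776868 theta 1.8041840384456833 F [0.93647716 1.01899302 2.68137027] Tq [ 0.35082431 -0.01199714  0.05844069] w 0.010378526827771453 rot [-1.79972157e+02  1.31434989e-02  1.51280645e+02]
```

View pics/d4.png

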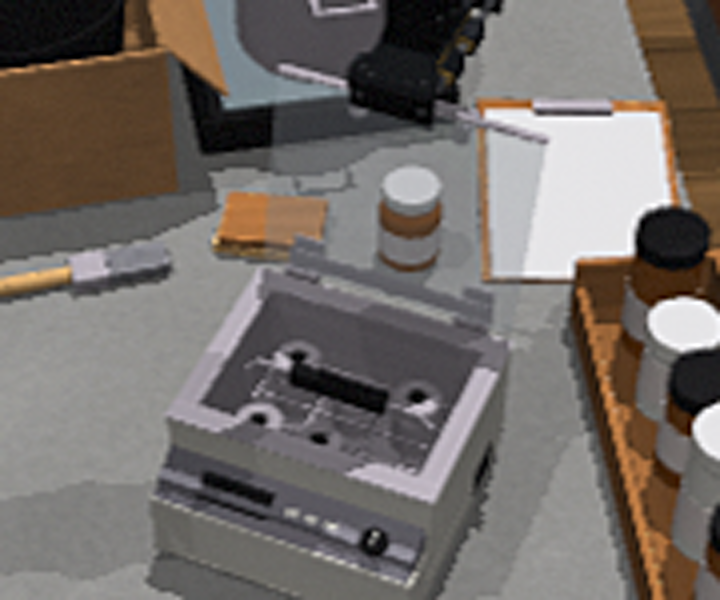

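>>> carry_out(increments="0 0 0.0015 0.0005 0 0 0; 0 0 0.0015 0.0005 0 0 0; 0 0 0.0015 0.0005 0 0 0; 0 0 0 0 0 0 0")

```text
time_s: 12.0
tool_pos: [0.6171, 0.1991, 0.3742]
tool_rot: [-179.5, -0.1, 151.1]
force: [-0.5, 1.6, 3.4]
grip_width: 0.0099
```

```bash
python3 arc.py
```

```text
t 12.0 bath-rel 0.08297175435320828 0.0011368676223062202 0.1671850503413688 r 0.18664177741892396 0.18678329689776868 theta 1.804670217243013 F [-0.50344163  1.63753611  3.38901924] Tq [0.32993669 0.0409491  0.09991988] w 0.00985104913765126 rot [-1.79495032e+02 -5.74491158e-02  1.51119996e+02]
```

>>> carry_out(increments="0.3 0 0 0 0 0 0; 0.3 0 0 0 0 0 0; 0.3 0 0 0 0 0 0; 0.3 0 0 0 0 0 0")

```text
time_s: 12.5
tool_pos: [0.6176, 0.1985, 0.3717]
tool_rot: [-179.4, -0.1, 151.1]
force: [0.1, -0.1, 0.1]
grip_width: 0.0259
```

```bash
python3 arc.py
```

```text
t 12.5 bath-rel 0.08257905401664414 0.0004651916466172981 0.16473081429599193 r 0.18427029424436378 0.18678329689776868 theta 1.8086821056921312 F [ 0.10807318 -0.06417839  0.11800625] Tq [ 0.06995329 -0.0761673   0.0010113 ] w 0.025911619523911834 rot [-1.79392866e+02 -1.08761919e-01  1.51066832e+02]
```

Lid released on its stop, no contact. Up and back over the bath.

>>> carry_out(increments="0.3 0 0 -0.01 0 0 0; 0.3 0 0 -0.015 0 0 0; 0.3 0 0 -0.015 0 0 0; 0.3 0 0 -0.015 0 0 0; 0.3 0 0 -0.015 0 0 0; 0.3 0 0 -0.01 0 0 0; 0.3 0 0 -0.004 0 0 0; 0.3 0 0 0 0 0 0")

```text
time_s: 13.5
tool_pos: [0.6184, 0.1995, 0.4635]
tool_rot: [-179.5, 0.0, 151.1]
force: [-0.0, 0.1, -0.2]
grip_width: 0.0258
```

```bash
python3 arc.py; python3 - <<'E'
from h import *
show(plan([((.528,.034,.43),down(151.5))],[10]),1)
E
```

```text
t 13.5 bath-rel 0.08400368326620715 4.778420346270712e-05 0.25650749999793343 r 0.26991242349599076 0.18678329689776868 theta 1.6604799948607736 F [-0.04905271  0.07854781 -0.17796688] Tq [0.07879324 0.04531162 0.03013773] w 0.025760219988249795 rot [-1.79541370e+02  1.58775767e-02  1.51070514e+02]
1 -0.0001 -0.0188 0.0035 -0.05 0.00 -0.04 ; 1 -0.0001 -0.0188 0.0035 -0.05 0.00 -0.04 ; 1 -0.0001 -0.0188 0.0035 -0.05 0.00 -0.04 ; 1 -0.0000 -0.0188 0.0035 -0.05 0.00 -0.04 ; 1 -0.0000 -0.0188 0.0034 -0.05 0.00 -0.04 ; 1 -0.0000 -0.0188 0.0034 -0.05 0.00 -0.04 ; 1 -0.0000 -0.0189 0.0034 -0.05 0.00 -0.04 ; 1 0.0000 -0.0189 0.0034 -0.05 0.00 -0.04 ; 1 0.0000 -0.0189 0.0034 -0.05 0.00 -0.04 ; 1 0.0000 -0.0189 0.0034 -0.05 0.00 -0.04
```

>>> carry_out(increments="0.3 0 -0.012 0 -0.1 0 0; 0.3 0 -0.02 0 -0.1 0 0; 0.3 0 -0.02 0 -0.1 0 0; 0.3 0 -0.02 0 -0.1 0 0; 0.3 0 -0.02 0 -0.1 0 0; 0.3 0 -0.02 0 0 0 0; 1 0 -0.02 0.01 0 0 0; 1 0 -0.02 0.015 0 0 0; 1 0 -0.02 0.02 0 0 0; 1 0 -0.012 0.02 0 0 0; 1 0 0 0.02 0 0 0; 1 0 0 0.015 0 0 0; 1 0 0 0 0 0 0")

```text
time_s: 15.12
tool_pos: [0.5192, 0.0232, 0.3568]
tool_rot: [-179.6, -0.2, 150.6]
force: [0.1, 1.0, 0.4]
grip_width: 0.0843
```

```bash
python3 - <<'E'
from h import *
o=get_obs();print(o['time_s'],o['tool_pos'],o['tool_rot'],o['force'],o['grip_width'])
q=np.load('q2.npy');c,s=np.cos(q[2]),np.sin(q[2])
W=lambda X:np.array([q[0]+c*X[0]-s*X[1],q[1]+s*X[0]+c*X[1],X[2]])
pts=[(0,-.048,.144),(0,.048,.144),(-.08,-.107,.15),(-.08,.107,.15),(.08,.107,.15)]
for n in ['wrist','side','scene']:
    p=read_camera(n);w=p['img'].copy()
    if n!='wrist':
        f=4;cut=(200,90) if n=='side' else (200,150)
    else: f=1.5;cut=(0,0)
    for m in masks_of('rack_grip',p)[:1]: print(n,m['confidence'],m['bbox'])
    w=cv2.resize(w[cut[1]:,cut[0]:],None,fx=f,fy=f,interpolation=cv2.INTER_CUBIC)[:600,:800]
    for X in pts:
        u=(proj(p,W(X))[0]+.5-cut)*f; cv2.circle(w,(int(u[0]),int(u[1])),4,(0,0,255),1)
    cv2.imwrite(f'pics/{n}5.png',w)
E
```

```text
15.125 [0.51916457 0.02319005 0.35675601] [-179.63719096   -0.23859033  150.62197677] [0.09653639 1.04493848 0.37246891] 0.08429307194266522
wrist 0.83 [211.1, 83.1, 337.7, 255.5]
side 0.62 [242.9, 148.8, 286.0, 180.3]
```

View pics/wrist5.png

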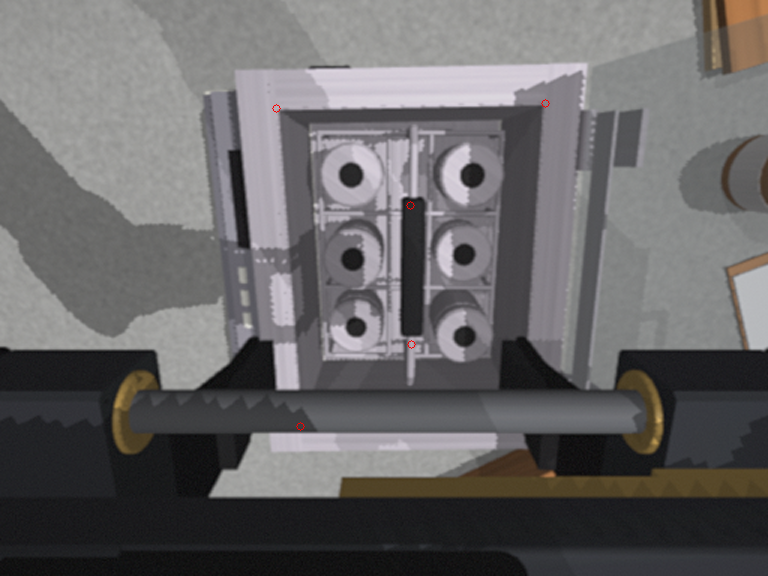

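View pics/side5.png

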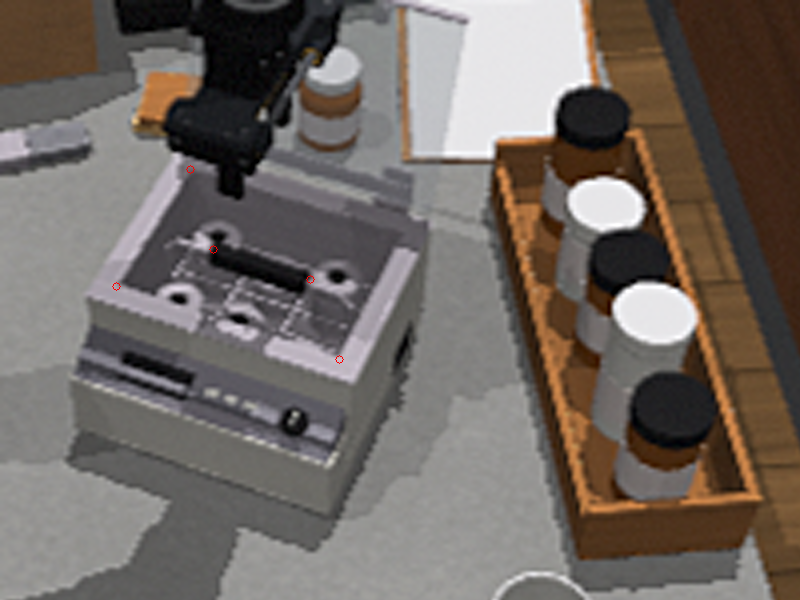

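View pics/scene5.png

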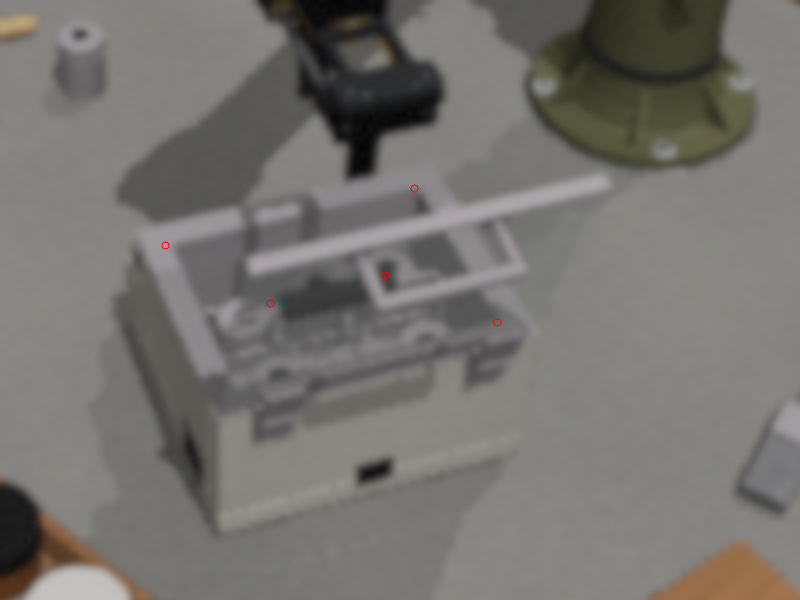

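```bash
python3 - <<'E'
from h import *
p=read_camera('wrist');q=np.load('q2.npy')
g=cv2.cvtColor(p['img'],cv2.COLOR_BGR2GRAY)
m=(g[125:228,262:289]<60).astype(np.uint8)
n,l,st,ce=cv2.connectedComponentsWithStats(m);k=1+np.argmax(st[1:,4]);print(st[k])
c=np.argwhere(l==k)[:,::-1].astype(np.float32)+[262,125];r=cv2.minAreaRect(c.astype(np.float32));print(r)
b=cv2.boxPoints(r);b=b[np.argsort(b[:,1])]
A=onz(p,b[:2].mean(0),.144);B=onz(p,b[2:].mean(0),.144);print(A,B,np.linalg.norm(A-B),(A+B)/2,np.degrees(np.arctan2(*(A-B)[1::-1]))-90,q)
mid=(A+B)/2
show(plan([((mid[0],mid[1],.30),down(151.5))],[5]),1)
E
```

```text
[   4    5   16   92 1310]
((273.5, 175.5), (91.0, 15.0), 90.0)
[0.48307961 0.06007086 0.144     ] [0.56498043 0.01537739 0.144     ] 0.09330192922110243 [0.52403002 0.03772412 0.144     ] 61.37860026632822 [0.52847485 0.03340491 1.07415655]
1 0.0007 0.0029 0.0117 -0.05 -0.02 -0.17 ; 1 0.0007 0.0028 0.0117 -0.05 -0.02 -0.17 ; 1 0.0007 0.0028 0.0117 -0.05 -0.02 -0.17 ; 1 0.0007 0.0028 0.0117 -0.05 -0.02 -0.17 ; 1 0.0007 0.0028 0.0117 -0.05 -0.02 -0.17
```

>>> carry_out(increments="1 0.0007 0.0028 0.018 -0.05 0 -0.15 ; 1 0.0007 0.0028 0.018 -0.05 0 -0.15 ; 1 0.0007 0.0028 0.018 -0.05 0 -0.15 ; 1 0.0007 0.0028 0.018 -0.05 0 -0.15; 1 0.0006 0.0025 0.015 -0.05 0 -0.15; 1 0 0 0.005 0 0 0; 1 0 0 0 0 0 0")

```text
time_s: 16.35
tool_pos: [0.5229, 0.039, 0.2587]
tool_rot: [-180.0, -0.2, 151.6]
force: [-0.8, 0.2, 0.4]
grip_width: 0.087
```

```bash
python3 - <<'E'
from h import *
o=get_obs();print(o['time_s'],o['tool_pos'],o['tool_rot'],o['force'])
p=shot('wrist','w6.png')
show(plan([((.524,.038,.186),down(151.4))],[6]),1)
E
```

```text
16.35 [0.52287782 0.03898206 0.25865204] [-179.95070242   -0.23261592  151.5500294 ] [-0.76208309  0.1980691   0.44970153]
1 -0.0003 -0.0001 0.0122 -0.01 -0.04 0.03 ; 1 -0.0003 -0.0001 0.0122 -0.01 -0.04 0.03 ; 1 -0.0003 -0.0001 0.0122 -0.01 -0.04 0.03 ; 1 -0.0003 -0.0001 0.0122 -0.01 -0.04 0.03 ; 1 -0.0002 -0.0001 0.0122 -0.01 -0.04 0.03 ; 1 -0.0002 -0.0001 0.0122 -0.01 -0.04 0.03
```

View pics/w6.png

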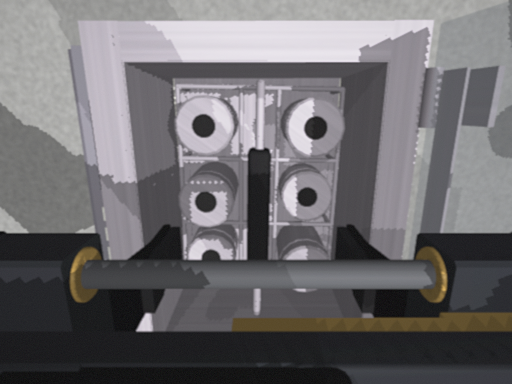

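>>> carry_out(increments="1 -0.0003 0.0003 0.012 0 -0.04 0; 1 -0.0003 0.0003 0.014 0 -0.04 0; 1 -0.0003 0.0003 0.014 0 -0.04 0; 1 -0.0003 0.0003 0.012 0 -0.04 0; 1 0 0.0003 0.008 0 0 0; 1 0 0 0.004 0 0 0; 1 0 0 0 0 0 0")

```text
time_s: 17.27
tool_pos: [0.5252, 0.0396, 0.191]
tool_rot: [-180.0, 0.0, 151.5]
force: [0.5, -0.0, 0.1]
grip_width: 0.0871
```

```bash
python3 - <<'E'
from h import *
o=get_obs();print(o['time_s'],o['tool_pos'],o['tool_rot'],o['force'])
p=shot('wrist','w7.png')
show(plan([((.524,.038,.186),down(151.4))],[1]),1)
p=read_camera('side');cv2.imwrite('pics/d7.png',cv2.resize(p['img'][90:240,200:380],None,fx=4,fy=4,interpolation=cv2.INTER_CUBIC))
E
```

```text
17.275 [0.52516817 0.03960196 0.1910014 ] [-1.79998444e+02  1.39211287e-02  1.51518770e+02] [ 0.46544455 -0.04177457  0.05003432]
1 0.0004 -0.0021 0.0053 0.01 0.04 0.12
```

View pics/w7.png

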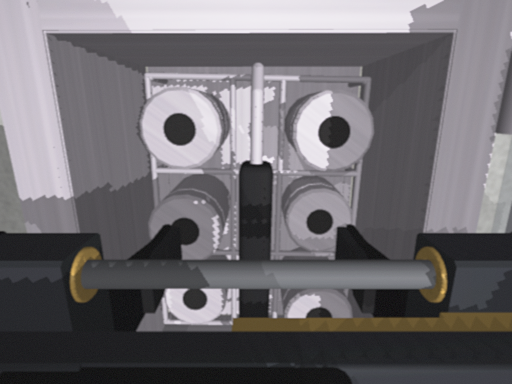

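View pics/d7.png

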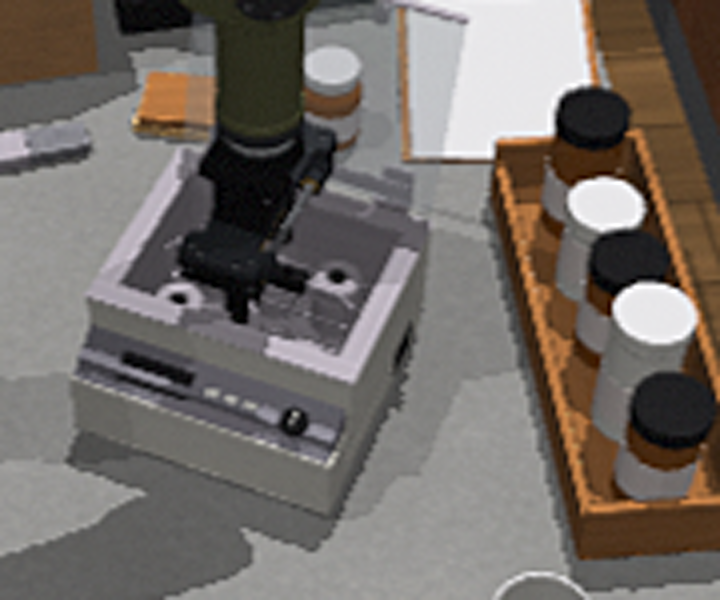

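>>> carry_out(increments="1 0 0 0.0045 0 0 0; 0.3 0 0 0 0 0 0; 0.1 0 0 0 0 0 0; 0.1 0 0 0 0 0 0; 0.1 0 0 0 0 0 0; 0.1 0 0 0 0 0 0; 0.1 0 0 0 0 0 0; 0 0 0 0 0 0 0; 0 0 0 0 0 0 0; 0 0 0 0 0 0 0; 0 0 0 0 0 0 0; 0 0 0 0 0 0 0", force=25)

```text
time_s: 18.88
tool_pos: [0.5258, 0.0387, 0.1879]
tool_rot: [180.0, 0.1, 151.4]
force: [-0.8, -0.2, -0.6]
grip_width: 0.0156
```

```bash
python3 - <<'E'
from h import *
o=get_obs();print(o['time_s'],o['tool_pos'],o['tool_rot'],o['force'],o['wrist_torque'],o['grip_width'])
p=shot('wrist','w8.png')
g=cv2.cvtColor(p['img'],cv2.COLOR_BGR2GRAY)
E
```

```text
18.875 [0.52577052 0.03872641 0.18788192] [1.79989493e+02 1.46197856e-01 1.51431209e+02] [-0.77563647 -0.22803268 -0.55866832] [-0.13282376  0.06915083 -0.18652351] 0.01555296698973102
```

View pics/w8.png

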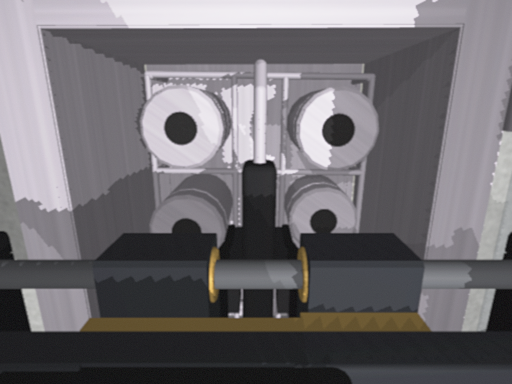

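>>> carry_out(increments="0 0 0 0 0 0 0; 0 0 0 0 0 0 0; 0 0 0 -0.002 0 0 0; 0 0 0 -0.005 0 0 0; 0 0 0 -0.006 0 0 0; 0 0 0 -0.006 0 0 0; 0 0 0 0 0 0 0", force=60)

```text
time_s: 19.8
tool_pos: [0.5239, 0.0392, 0.2054]
tool_rot: [-179.9, -0.1, 151.5]
force: [0.8, 0.6, -5.7]
grip_width: 0.0157
```

```bash
python3 - <<'E'
from h import *
o=get_obs();print(o['time_s'],o['tool_pos'],o['tool_rot'],o['force'],o['wrist_torque'],o['grip_width'])
p=shot('wrist','w9.png')
E
```

```text
19.8 [0.52394806 0.03924335 0.20539915] [-1.79882656e+02 -1.17595243e-01  1.51519273e+02] [ 0.79062119  0.60291809 -5.65857733] [ 0.07086908 -0.09806851 -0.04763954] 0.01565474377388046
```

View pics/w9.png

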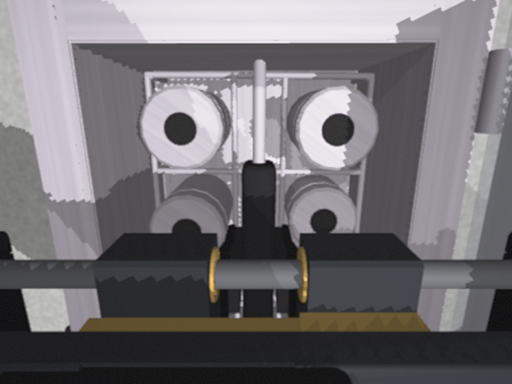

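>>> carry_out(increments="0 0 0 -0.006 0 0 0; 0 0 0 -0.009 0 0 0; 0 0 0 -0.01 0 0 0; 0 0 0 -0.01 0 0 0; 0 0 0 -0.01 0 0 0; 0 0 0 -0.01 0 0 0; 0 0 0 -0.01 0 0 0; 0 -0.0005 0 -0.01 0 0 0; 0 -0.001 0 -0.01 0 0 0; 0 -0.001 0 -0.01 0 0 0; 0 -0.001 0 -0.009 0 0 0; 0 -0.001 0 -0.006 0 0 0; 0 -0.0005 0 -0.003 0 0 0; 0 0 0 0 0 0 0; 0 0 0 0 0 0 0")

```text
time_s: 21.72
tool_pos: [0.5287, 0.0367, 0.326]
tool_rot: [-179.9, -0.2, 151.5]
force: [0.5, 0.6, -6.0]
grip_width: 0.0154
```

```bash
python3 - <<'E'
from h import *
o=get_obs();print(o['time_s'],o['tool_pos'],o['tool_rot'],o['force'],o['wrist_torque'],o['grip_width'])
q=np.load('q2.npy');c,s=np.cos(q[2]),np.sin(q[2]);d=o['tool_pos']-[q[0],q[1],0];print('bath',c*d[0]+s*d[1],-s*d[0]+c*d[1])
p=shot('wrist','w10.png')
p=read_camera('side');cv2.imwrite('pics/d10.png',cv2.resize(p['img'][70:220,190:370],None,fx=4,fy=4,interpolation=cv2.INTER_CUBIC))
p=read_camera('scene');cv2.imwrite('pics/s10.png',cv2.resize(p['img'][150:300,200:380],None,fx=4,fy=4,interpolation=cv2.INTER_CUBIC))
E
```

```text
21.725 [0.52870299 0.03670317 0.32600711] [-1.79854866e+02 -1.52381567e-01  1.51521301e+02] [ 0.53097009  0.62788047 -5.95292069] [ 0.05630135 -0.05527099  0.02786231] 0.01542286403011578
bath 0.003008499297788544 0.0013709628209519374
```

View pics/w10.png

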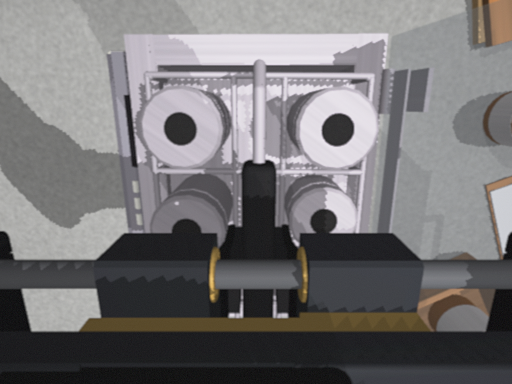

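View pics/d10.png

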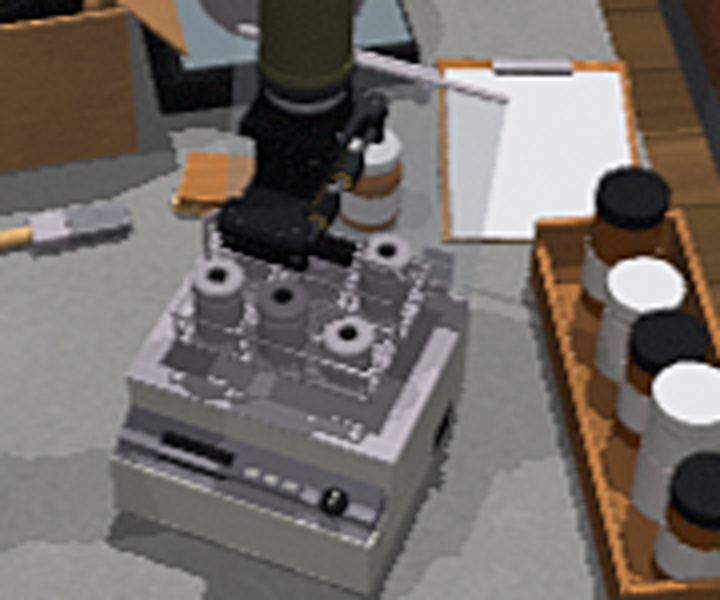

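View pics/s10.png

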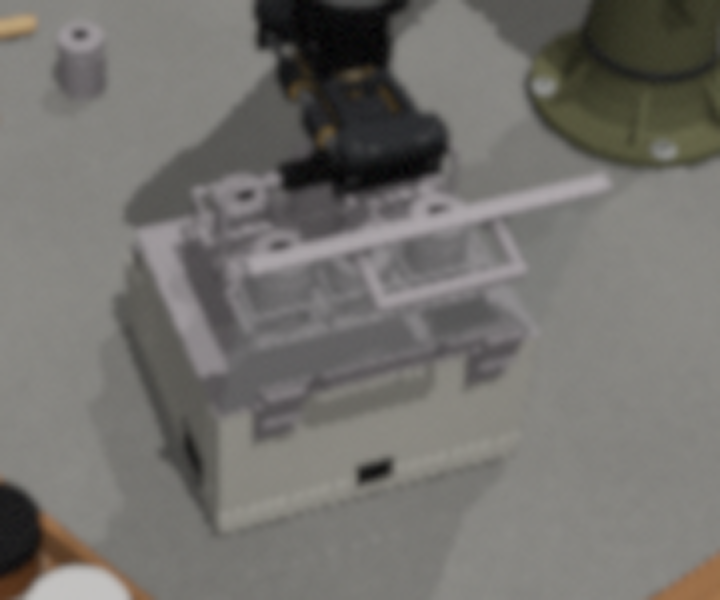

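>>> carry_out(increments="0 0 -0.0005 -0.002 0 0 0; 0 0 -0.001 -0.003 0 0 0; 0 -0.0005 -0.001 -0.003 0 0 0; 0 0 -0.0005 -0.002 0 0 0; 0 0 0 0 0 0 0; 0 0 0 0 0 0 0; 0 0 0 0 0 0 0; 0 0 0 0 0 0 0")

```text
time_s: 22.88
tool_pos: [0.5276, 0.0336, 0.3366]
tool_rot: [-179.8, -0.2, 151.5]
force: [-1.2, -0.1, -5.2]
grip_width: 0.0151
```

```bash
python3 - <<'E'
from h import *
o=get_obs();print(o['time_s'],o['tool_pos'],o['tool_rot'],o['force'],o['wrist_torque'],o['grip_width'],np.abs(o['joint_velocities']).max())
q=np.load('q2.npy');c,s=np.cos(q[2]),np.sin(q[2]);d=o['tool_pos']-[q[0],q[1],0];print('bath',c*d[0]+s*d[1],-s*d[0]+c*d[1])
p=shot('wrist','w11.png')
p=read_camera('side');cv2.imwrite('pics/d11.png',cv2.resize(p['img'][70:220,190:370],None,fx=4,fy=4,interpolation=cv2.INTER_CUBIC))
E
```

```text
22.875 [0.52759312 0.03361013 0.33657367] [-1.79848781e+02 -1.61683133e-01  1.51517688e+02] [-1.15559071 -0.11713223 -5.24406621] [ 0.07767487 -0.0700776  -0.01893962] 0.015098851037125919 0.13705868738643
bath -0.0002396929965918441 0.0008729909330192433
```

View pics/d11.png

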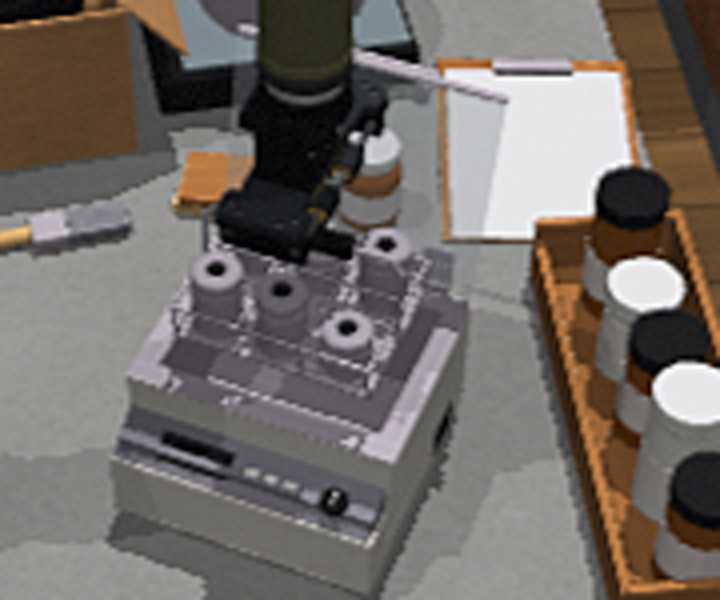

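View pics/w11.png

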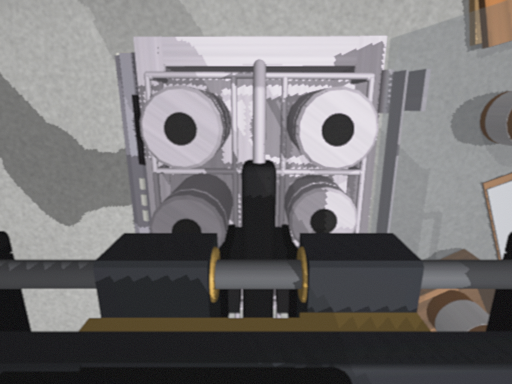

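The rack is level, still and centred, with its underside about 35 mm above the rim. The lid is still on its stop, so I'm handing in.

```bash
python3 -c "
from cell import *
print(sign_off())"
```

```text
the job is handed in; nothing more can be done
None
```

The lid is open on its stop, and the rack is held level and still over the middle of the bath. I handed it in at about 23 s.

- **Lid:** I swung it by its bar in slow steps. At about 1.80 rad it stopped moving although I commanded 4.5 mm more. I let go there, and it was still open in the last picture.
- **Rack:** I pinched the black grip across x with 60 N and lifted it straight up. It weighs about 0.58 kg by the wrist force.
- **Final position:** The tool is within 1 mm of the estimated bath centre and tilted about 0.2°. The rack's underside is about 35 mm above the rim by calculation (grip to underside). The grip reads 15.1 mm wide, the joints are nearly still, and the rack has not slipped or tilted in the wrist view.
- **Pots:** The wrist and side pictures show the pots they can see standing in their cells. The gripper hides some cells, so I did not see all six in one final picture.
- **Other things on the table:** I touched none of them on purpose, and felt no contact apart from the lid and the rack. I did not check each one afterwards.

My first estimate of the bath's position was a few millimetres off between cameras, so I refitted it with the wrist camera. The rack stood about 6 mm off the bath's centre along y, and I corrected that during the lift.

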